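# Draw a pump plunger to its inspection mark and hold it

## Robot

A 6-joint arm with a two-finger parallel gripper is mounted at the origin on the work surface. World frame = base frame: x ahead of the robot, y to its left, z up, the work surface at z = 0. Lengths are in m, angles in degrees, forces in N, time in s.
With the tool pointing down it reaches from about 0.275 to 0.875 m from the base axis. Payload 12.5 kg.
Tool frame: the origin (TCP) lies on the centre line of the jaws, within the pads' length; the fingertips stand 11 mm ahead of it and the grasp point (between the pads) lies 8 mm behind it; z points along the fingers, y is the direction in which the jaws open and shut (so a half turn about z gives the same grasp; the last joint's range is limited). The gripper opens to 85 mm and grips with 20 to 120 N. Pads are 22 mm wide; open, the fingers measure 114 mm over their backs; the gripper's body (76 mm by 85 mm) begins 54 mm behind the grasp point. The pads swing forward as they close: fully open they stand 13 mm farther back than shut.
Start: joints at [70.497, 20.094, 94.641, -0, 65.266, -4.847], TCP at [0.139, 0.532, 0.242] pointing down, gripper open.
Joint ranges: [-157.81, 157.81], [-45, 120.19], [0.68, 151.7], [-89.99, 269.99], [4.06, 180], [-164.3, 164.3]. Speed limits (degrees/s): [127.2, 127.2, 159.86, 180, 180, 180].

## Interface

Orientations are given as [roll, pitch, yaw] about the fixed x, y, z axes, in that order (R = Rz(yaw) Ry(pitch) Rx(roll)).
In Python, from station import manip gives the robot as it stands. Calls block until the motion is done:
- manip.reach(position, orientation): joint-space move of the TCP to a pose.
- manip.movel(position, feed=0.15, ori=None): straight line of the TCP; ori=None keeps the orientation; feed is the mean speed in m/s.
- manip.set_joints(angles): joint-space move.
- manip.grip(opening, effort=None): finger opening in m; effort is the grip in N (None keeps the last); returns when the fingers have stopped.
- manip.wait(seconds).
- manip.ik(position, orientation): joint angles nearest the present ones, or None.
- manip.read_state(): the state.
- manip.grab_frame(name): name is "scene" or "side" or "wrist"; returns a dict with "pixels" (384x512x3 uint8, red, green, blue), "intrinsics" (3x3 intrinsics, pixels), "k1" (the pictures are not rectified: a ray, as slopes to the right and down, at radius r is drawn at 1 + k1 r^2 times it, then the intrinsics apply), "position" and "attitude" of the camera in the world. Camera axes: x right, y up, looking along -z (the intrinsics and any distortion apply to the point x, -y, -z); pixel columns grow to the right and rows downward; lengths in m; the calibration is good to about 2 mm. A picture is of the moment at which its call begins. There is no depth.
A pose or a line that the arm cannot do raises manip.MotionError and nothing moves.
- manip.job_done(): hands the job in, once; it reports no verdict.
The state is a dict: "time_s": time; "joints": joint angles; "qd": joint speeds; "tau": joint torques, N m; "tool_pos": TCP position; "orientation": TCP orientation; "contact_force": force on the tool from outside, world axes, zero at the start; "ft_torque": the same for the moment, N m; "opening": finger opening in m.
Only numpy, scipy, OpenCV 4.12 (cv2) and the standard library are available. Lean on these libraries where they do the work, as an engineer would, in place of code of your own. Each camera call takes 0.05 s, during which the arm holds its last target.

## Task

Take the orange dust cap off the plunger in the leaning blue block and put it in the grey parts tray. Then gently draw the plunger straight out along its leaning bore, not jamming it sideways, until the whole yellow band shows, and finish holding it still there in the gripper for inspection; the red lower end must never come out of the bore. Leave the nut, the oil jar, the spanner and the coupling alone.

Things in the scene. Friction and masses are not known exactly. Their poses are not given: they have to be found in the camera images.
- bore: blue block 50 x 50 x 84 mm, fixed on a dark stand (base 110 x 90 x 14 mm), with a 15 mm blind bore 72 mm deep. Origin: centre of the bore's mouth, 115 mm above the table. Its z axis points out of the bore, 20 degrees from vertical, leaning towards the robot (-x) give or take 30 degrees. A 32 mm black clamp knob sticks out 30 mm on its far side, 50 mm below the mouth.
- plunger: loose steel rod, about 0.2 kg, 0.5 mm play all round; slides back if let go. Origin: centre of its foot; z along it towards the knob. Shank 14 mm in diameter, 0 to 86 mm, red from 0 to 22, yellow band 44 to 54; round grip knob 24 mm in diameter, 86 to 116 mm. Fully in, the foot is 72 mm below the mouth, so the knob starts 14 mm above it, under the cap.
- cap: loose orange plastic dust cap, a round cup upside down, 38 mm outside, 30 mm inside diameter, 32 mm tall, closed top 5 mm thick, 25 g. Origin: centre of its open rim; z towards the closed top. It starts loosely over the plunger's knob (covers 27 mm of it), rim about 17 mm above the bore's mouth, leaning a few degrees. It comes off along the bore's axis.
- tray: fixed grey open tray, 120 x 120 mm outside, 24 mm tall, walls and floor 5 mm thick. Origin: the centre of its underside, on the table.
- nut: bystander: brass nozzle nut standing upright, 28 mm in diameter, 34 mm tall, origin at the centre of its underside
- oil: bystander: amber oil jar with a black cap, 52 mm in diameter, 85 mm tall, origin at the centre of its underside
- spanner: bystander: steel spanner lying flat, 170 mm long along its x axis, origin near its middle
- coupling: bystander: dark steel coupling standing upright, 32 mm in diameter, 40 mm tall, origin at the centre of its underside
Not all that is in view belongs to the job. Of the things like the tray, leave any that is pink; of the rest the larger one is meant.

How it is judged (in metres and radians):
On the way:
1. the cap lies in the tray, let go, while the plunger is still fully in its bore (x of cap in the frame of tray between -0.055 and 0.055 m and y of cap in the frame of tray between -0.055 and 0.055 m and z of cap in the frame of tray below 0.04 m and contact force between the fingers and cap below 0.1 N and linear speed of cap below 0.03 m/s and z of plunger in the frame of bore below -0.066 m), for 0.2 s.
At the end, for the whole second after the job is handed in: The cap lies in the tray; the plunger is held still by the fingers (at least 1 N of grip, slower than 15 mm/s), drawn out 27 to 51 mm, within 0.06 rad of the bore's axis, pressing on the bore with less than 20 N (x of cap in the frame of tray between -0.055 and 0.055 m and y of cap in the frame of tray between -0.055 and 0.055 m and z of cap in the frame of tray below 0.04 m and linear speed of cap below 0.03 m/s and z of plunger in the frame of bore between -0.045 and -0.021 m and angle between the z axis of plunger and the z axis of bore, either way round below 0.06 rad and contact force between the fingers and plunger above 1 N and linear speed of plunger below 0.015 m/s and contact force between plunger and bore below 20 N); the arm keeps its last pose, push and grip.
It fails at once if the red end of the plunger comes out of the bore (drawn more than 53 mm) (z of plunger in the frame of bore above -0.019 m).
It fails at once if a bystander is disturbed (moved more than 20 mm) (distance of any of nut, oil, spanner, coupling from where it was at the start of the episode above 0.02 m).
It fails at once if the plunger is jammed hard against its bore (over 40 N between them) (contact force between plunger and bore above 40 N).
It also fails if it takes over 58 s, if anything falls off the work surface, if the arm or the gripper's body presses on something with over 40 N, if the wrist force passes 120 N, or if a joint passes its speed limit or range.

## Working session

There is one attempt and no reset: what is moved stays moved. The work goes in short steps, each a Python script; the robot and the scene stay as the last script left them, time stands still between calls to the robot, and variables do not carry over. Pictures are saved under pics/ and viewed, and the job is handed in when it is done.

```bash
ls; mkdir -p pics; python3 - <<'E'
from station import manip
import cv2
print(manip.read_state())
for n in ("scene","side","wrist"):
    f=manip.grab_frame(n); cv2.imwrite(f"pics/{n}0.png",f["pixels"][:,:,::-1])
    print(n,f["intrinsics"],f["k1"],f["position"],f["attitude"])
E
```

```text
pics
{'time_s': 0.0, 'joints': array([ 7.04956915e+01,  2.01260571e+01,  9.46765323e+01, -2.29931486e-04,
        6.52659672e+01, -4.84629832e+00]), 'qd': array([ 0.04797839,  0.02336865, -0.00634628,  0.00747442,  0.04740293,
        0.00294975]), 'tau': array([-6.28785219e-04, -5.06104696e+01, -2.91395491e+01, -1.24009030e-04,
        4.58330149e-03, -3.64157574e-05]), 'tool_pos': array([0.13903838, 0.53180824, 0.24174475]), 'orientation': array([-1.79931671e+02, -5.58389664e-03,  1.65342083e+02]), 'contact_force': array([ 0.42937294, -0.76005611,  0.01613284]), 'ft_torque': array([0.00532572, 0.00211539, 0.02962227]), 'opening': 0.08513048174433517}
scene [[454.74902562   0.         255.52021238]
 [  0.         454.74902562 193.85489031]
 [  0.           0.           1.        ]] -0.07671192362435002 [1.14933628 0.77667857 0.79148282] [ 53.19479683   0.27949105 144.66569239]
side [[461.45787621   0.         249.97724484]
 [  0.         461.45787621 191.40780589]
 [  0.           0.           1.        ]] -0.1772775888410606 [ 0.24162991 -1.0205814   0.95016475] [ 51.67856559   0.56606959 -19.6947161 ]
wrist [[328.90427252   0.         256.67141407]
 [  0.         328.90427252 188.75444992]
 [  0.           0.           1.        ]] 0.021626340299731556 [0.06129478 0.55186511 0.37178119] [-1.83342066e+01  6.92412211e-02  7.53353203e+01]
```

View pics/scene0.png

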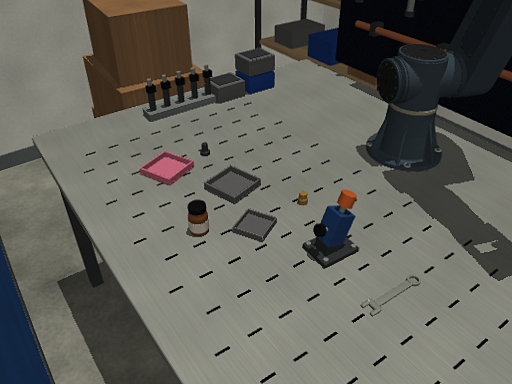

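View pics/side0.png

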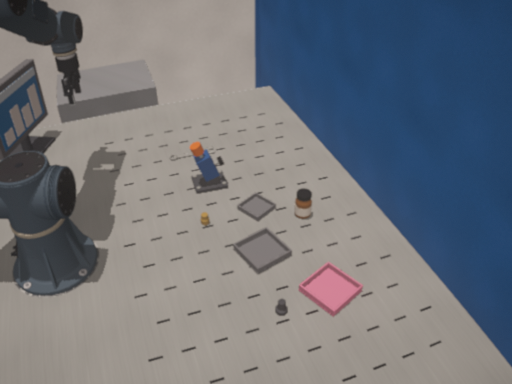

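View pics/wrist0.png

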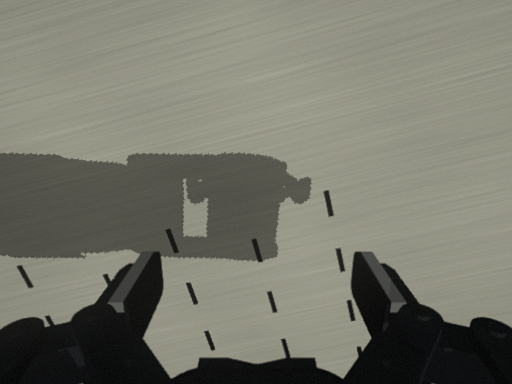

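The scene view shows the leaning block with its orange cap at (347,198). There are three trays: grey at (232,184), grey at (255,224) and pink at (167,167). In the side view the cap is at (197,149) and the trays are at (262,249), (257,206) and (330,288) for the pink one. I'll measure them next.

```bash
cat > h.py <<'E'
import numpy as np, cv2
from scipy.spatial.transform import Rotation as Rn
def rot(a): return Rn.from_euler('xyz',a,degrees=True)
def ray(f,uv):
    uv=np.array(uv,float).reshape(-1,1,2)
    p=cv2.undistortPoints(uv,f["intrinsics"],np.array([f["k1"],0,0,0,0.])).reshape(-1,2)
    d=np.c_[p[:,0],-p[:,1],-np.ones(len(p))]
    d=rot(f["attitude"]).apply(d); return np.array(f["position"]),d/np.linalg.norm(d,axis=1)[:,None]
def onz(f,uv,z):
    o,d=ray(f,uv); return o+d*((z-o[2])/d[:,2])[:,None]
def tri(fs,uvs):
    A=np.zeros((3,3));b=np.zeros(3);L=[]
    for f,uv in zip(fs,uvs):
        o,d=ray(f,uv);d=d[0];P=np.eye(3)-np.outer(d,d);A+=P;b+=P@o;L.append((P,o))
    x=np.linalg.solve(A,b); return x,[float(np.linalg.norm(P@(x-o))) for P,o in L]
def proj(f,X):
    c=rot(f["attitude"]).inv().apply(np.atleast_2d(X)-f["position"])
    c=np.c_[c[:,0],-c[:,1],-c[:,2]]
    return cv2.projectPoints(c,np.zeros(3),np.zeros(3),f["intrinsics"],np.array([f["k1"],0,0,0,0.]))[0].reshape(-1,2)
def blobs(f,hlo,hhi,slo,shi,vlo,vhi,amin=20):
    h=cv2.cvtColor(f["pixels"],cv2.COLOR_RGB2HSV)
    m=cv2.inRange(h,(hlo,slo,vlo),(hhi,shi,vhi))
    n,l,s,c=cv2.connectedComponentsWithStats(m)
    return [(s[i],c[i],l==i) for i in range(1,n) if s[i][4]>=amin]
E
python3 - <<'E'
from station import manip
from h import *
import pickle
F={n:manip.grab_frame(n) for n in("scene","side")}
pickle.dump(F,open("F.pkl","wb"))
for n,f in F.items():
    for nm,a in dict(orange=(3,12,180,255,120,255),blue=(105,122,120,255,40,200),grey=(0,179,0,60,40,110)).items():
        for s,c,m in blobs(f,*a,amin=40 if nm!='grey' else 150):
            print(n,nm,s.tolist(),c.round(1))
def up(n,x,y,w,h,k):
    p=F[n]["pixels"][y:y+h,x:x+w,::-1]; cv2.imwrite(f"pics/crop_{n}.png",cv2.resize(p,None,fx=k,fy=k,interpolation=cv2.INTER_CUBIC))
up("scene",140,140,240,150,3.3); up("side",160,120,180,200,3)
E
```

```text
scene orange [339, 190, 17, 18, 185] [346.7 198.3]
scene blue [308, 28, 32, 37, 866] [323.4  45.8]
scene blue [236, 71, 39, 23, 541] [257.3  81.2]
scene blue [318, 206, 37, 41, 912] [335.6 225.9]
scene blue [0, 244, 51, 140, 3541] [ 16.4 336.9]
scene grey [274, 0, 65, 49, 749] [301.3  30.1]
scene grey [234, 47, 41, 29, 723] [256.8  60.9]
scene grey [142, 72, 126, 50, 1463] [204.3  96.9]
scene grey [349, 81, 34, 20, 205] [366.3  89.5]
scene grey [382, 103, 130, 178, 7405] [455.5 193.1]
scene grey [355, 136, 37, 33, 278] [367.7 154.4]
scene grey [0, 138, 183, 246, 13576] [ 81.8 294.5]
scene grey [203, 164, 58, 41, 1162] [232.  183.9]
scene grey [220, 208, 57, 34, 831] [253.6 224.6]
scene grey [317, 237, 43, 28, 355] [338.2 252.2]
side blue [256, 0, 256, 365, 54779] [412.8 123.3]
side blue [0, 91, 23, 47, 311] [  7.7 111.5]
side grey [0, 0, 157, 122, 5272] [68.  58.6]
side grey [0, 60, 126, 236, 15076] [ 50.8 207.5]
side grey [191, 171, 37, 22, 451] [208.8 183.2]
side grey [297, 189, 15, 12, 150] [303.8 194.3]
side grey [238, 192, 37, 29, 239] [256.4 206.7]
side grey [236, 229, 53, 22, 241] [261.2 238.8]
side grey [226, 244, 65, 30, 302] [261.7 260.3]
```

```bash
sleep 1
```

```text
(no output)
```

View pics/crop_scene.png

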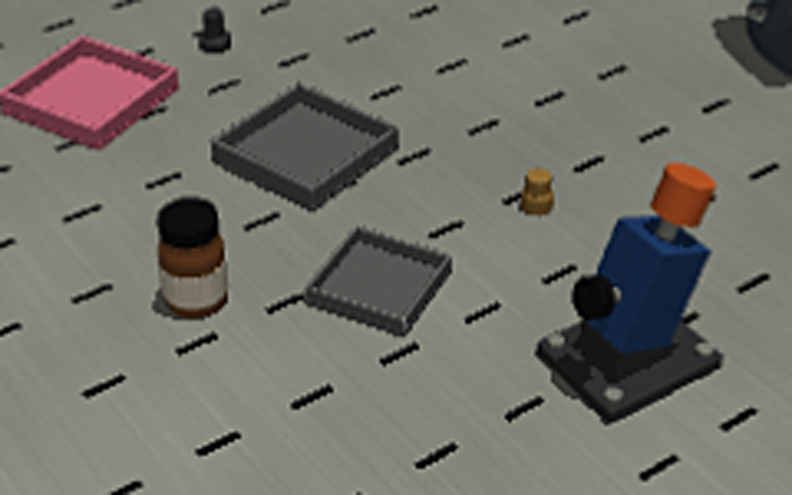

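View pics/crop_side.png

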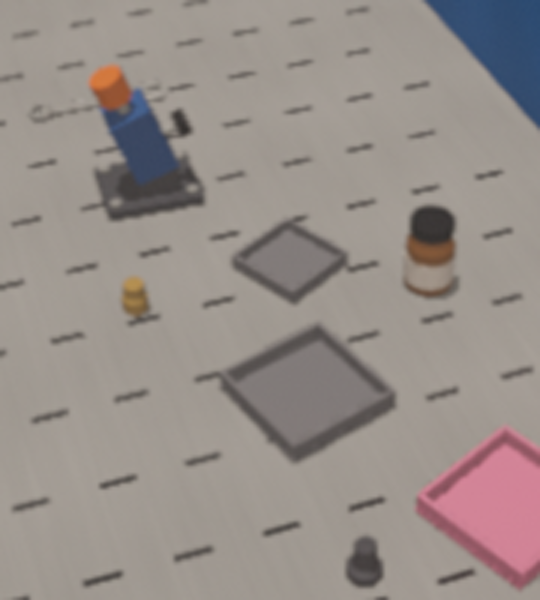

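Three trays could be meant: pink at scene (167,167), the small grey one at (255,224), and the large grey one at (232,184), which is side (262,249). The large grey one fits because it isn't pink and is the bigger of the two greys. I'll check the sizes in numbers and get a rough position for the cap and block.

```bash
python3 - <<'E'
from h import *
import pickle
F=pickle.load(open("F.pkl","rb"));S,D=F["scene"],F["side"]
sc=lambda p:[[140+u/3.3,140+v/3.3] for u,v in p]; sd=lambda p:[[160+u/3,120+v/3] for u,v in p]
for nm,f,p in [("bigS",S,sc([(213,143),(300,86),(398,132),(313,192)])),("bigD",D,sd([(222,380),(319,326),(394,394),(296,450)])),
  ("smallS",S,sc([(307,290),(360,229),(451,263),(405,323)])),("smallD",D,sd([(233,260),(290,222),(347,257),(294,296)]))]:
    q=onz(f,p,0.024 if 'big' in nm else 0.02); print(nm,q[:,:2].round(3).tolist(),"ctr",q.mean(0).round(3),"sides",[round(float(np.linalg.norm(q[i]-q[i-1])),3) for i in range(4)])
print("nut",onz(S,sc([(538,208)]),0.0),"oil",onz(S,sc([(193,300)]),0), "coup",onz(S,sc([(214,45)]),0))
def mask(f,x,y,w,h):
    b=[b for b in blobs(f,0,14,150,255,100,255,amin=30)]
    return [(s.tolist(),c.round(1)) for s,c,m in b]
print(mask(S,0,0,0,0),mask(D,0,0,0,0))
E
```

```text
bigS [[0.65, -0.191], [0.538, -0.223], [0.508, -0.109], [0.618, -0.079]] ctr [ 0.578 -0.15   0.024] sides [0.116, 0.116, 0.118, 0.114]
bigD [[0.501, -0.135], [0.613, -0.097], [0.645, -0.208], [0.536, -0.241]] ctr [ 0.574 -0.17   0.024] sides [0.112, 0.119, 0.115, 0.115]
smallS [[0.688, 0.019], [0.611, -0.019], [0.577, 0.058], [0.648, 0.094]] ctr [0.631 0.038 0.02 ] sides [0.085, 0.086, 0.085, 0.08]
smallD [[0.568, 0.032], [0.645, 0.07], [0.681, -0.005], [0.608, -0.043]] ctr [0.625 0.013 0.02 ] sides [0.085, 0.087, 0.083, 0.082]
nut [[0.45662288 0.02528831 0.        ]] oil [[ 0.75629518 -0.04341884  0.        ]] coup [[ 0.54837585 -0.36715921  0.        ]]
[([338, 190, 19, 19, 238], array([346.7, 198.7]))] [([190, 142, 13, 14, 115], array([196.3, 148.7]))]
```

The sizes match: the big tray has 0.116 m sides and the small one 0.085 m. The two views differ by 20 mm in y, though, which is far more than the calibration error. I'll check the calibration by triangulating.

```bash
python3 - <<'E'
from h import *
import pickle
F=pickle.load(open("F.pkl","rb"));S,D=F["scene"],F["side"]
sc=lambda u,v:[140+u/3.3,140+v/3.3]; sd=lambda u,v:[160+u/3,120+v/3]
for nm,a,b in [("big x+",sc(213,143),sd(394,394)),("x-",sc(398,132),sd(222,380)),("y-",sc(300,86),sd(296,450)),("y+",sc(313,192),sd(319,326)),("oiltop",sc(189,218),sd(433,218)),("nutbase",sc(538,208),sd(136,307)),("cap",[346.7,198.7],[196.3,148.7])]:
    x,r=tri([S,D],[a,b]); print(nm,x.round(4),np.round(r,4))
print(proj(S,[[0,0,0],[0.139,.532,.242]]).round(),proj(D,[[0,0,0],[0.139,.532,.242]]).round())
print(onz(S,[sc(538,208)],0),onz(D,[sd(136,309)],0))
print(rot(S["attitude"]).as_matrix().round(3),rot(D["attitude"]).as_matrix().round(3))
E
```

```text
big x+ [ 0.6469 -0.2007  0.0166] [0.0017 0.0017]
x- [ 0.5017 -0.1224  0.0129] [0.0031 0.0031]
y- [ 0.5352 -0.2334  0.0165] [0.0031 0.0031]
y+ [ 0.6145 -0.0885  0.0166] [0.0023 0.0023]
oiltop [ 0.7542 -0.0447  0.0812] [0.0023 0.0023]
nutbase [ 0.4567  0.0225 -0.0026] [0.0021 0.0021]
cap [0.4902 0.2101 0.1449] [0.0005 0.0005]
[[402. 150.]
 [569. 179.]] [[ 56. 262.]
 [ 75.  99.]]
[[0.45662288 0.02528831 0.        ]] [[0.45692573 0.01512469 0.        ]]
[[-0.816 -0.35   0.461]
 [ 0.578 -0.486  0.655]
 [-0.005  0.801  0.599]] [[ 0.941  0.216 -0.259]
 [-0.337  0.581 -0.741]
 [-0.01   0.785  0.62 ]]
```

Residual errors are about 5 mm, from the calibration and from picking points. That's good enough for the tray, whose centre averages to about (0.576,-0.160). The cap triangulates to z≈0.145 against 0.146 expected, so it's consistent. Next I'll take wrist close-ups from two poses for the block and axis.

```bash
cat >> h.py <<'E'
def camtool(f,s):
    Rt=rot(s["orientation"]); return Rt.inv().apply(np.array(f["position"])-s["tool_pos"]), Rt.inv()*rot(f["attitude"])
E
python3 - <<'E'
from station import manip
from h import *
import pickle
s=manip.read_state(); f=manip.grab_frame("wrist"); pc,Rc=camtool(f,s)
print(pc.round(4),Rc.as_matrix().round(3))
T=np.array([0.49,0.21,0.12])
V=[]
for d in (0.27,):
  for tilt in (0,25,-25):
    for yaw in range(-180,180,30):
        R=Rn.from_euler('z',yaw,degrees=True)*Rn.from_euler('x',180+tilt,degrees=True)
        p=T-R.apply(pc+d*Rc.apply([0,0,-1])); o=R.as_euler('xyz',degrees=True)
        q=manip.ik(p,o)
        if q is not None:
            cam=p+R.apply(pc)
            print(tilt,yaw,p.round(3),"cam-T",(cam-T).round(3),np.round(np.array(q)-s["joints"]))
E
```

```text
[ 0.0803 -0.0004 -0.13  ] [[-0.     0.949  0.315]
 [ 1.     0.     0.   ]
 [ 0.     0.315 -0.949]]
0 -180 [0.485 0.21  0.246] cam-T [-0.085  0.     0.256] [-52.  -2.   3.   0.  -0. -67.]
0 -150 [0.486 0.208 0.246] cam-T [-0.074 -0.042  0.256] [-52.  -3.   3.   0.  -0. -97.]
0 -120 [0.487 0.206 0.246] cam-T [-0.043 -0.074  0.256] [ -53.   -2.    3.    0.   -0. -127.]
0 -90 [0.49  0.205 0.246] cam-T [-0.    -0.085  0.256] [ -53.   -2.    3.    0.   -0. -157.]
0 -30 [0.494 0.207 0.246] cam-T [ 0.074 -0.043  0.256] [-53.  -2.   2.   0.  -0. 143.]
0 0 [0.495 0.21  0.246] cam-T [ 0.085 -0.     0.256] [-53.  -2.   2.   0.  -0. 113.]
0 30 [0.494 0.212 0.246] cam-T [0.074 0.042 0.256] [-52.  -2.   2.   0.  -0.  83.]
0 60 [0.493 0.214 0.246] cam-T [0.043 0.074 0.256] [-52.  -2.   2.   0.  -0.  53.]
0 90 [0.49  0.215 0.246] cam-T [0.    0.085 0.256] [-52.  -2.   2.   0.  -0.  24.]
0 120 [0.488 0.214 0.246] cam-T [-0.042  0.074  0.256] [-52.  -2.   2.   0.  -0.  -6.]
0 150 [0.486 0.213 0.246] cam-T [-0.074  0.043  0.256] [-52.  -2.   3.   0.  -0. -37.]
25 -180 [0.485 0.264 0.234] cam-T [-0.085  
[... 1198 characters left out ...]
-120 [0.534 0.179 0.235] cam-T [ 0.051 -0.128  0.232] [ -63.   11.  -12.   15.   22. -141.]
-25 -30 [0.521 0.254 0.235] cam-T [0.128 0.051 0.232] [-43.  14. -18. -13.  25. 154.]
-25 0 [0.495 0.263 0.235] cam-T [0.085 0.108 0.232] [-38.   9.  -9. -21.  15. 134.]
-25 30 [0.468 0.258 0.235] cam-T [0.019 0.136 0.232] [-35.   1.   3. -27.   1. 113.]
-25 60 [0.446 0.241 0.235] cam-T [-0.051  0.128  0.232] [-37.  -7.  15. -30. -15.  87.]
-25 90 [0.437 0.215 0.235] cam-T [-0.108  0.085  0.232] [-44. -14.  23. -19. -30.  45.]
-25 120 [0.442 0.188 0.235] cam-T [-0.136  0.019  0.232] [-57. -16.  26.  13. -33. -21.]
-25 150 [0.459 0.166 0.235] cam-T [-0.128 -0.051  0.232] [-67. -12.  21.  29. -20. -70.]
```

```bash
python3 - <<'E'
from station import manip
from h import *
import pickle
s=manip.read_state(); f=manip.grab_frame("wrist"); pc,Rc=camtool(f,s)
T=np.array([0.49,0.21,0.12]); W=[]
for i,(tilt,yaw) in enumerate([(25,120),(-25,120)]):
    R=Rn.from_euler('z',yaw,degrees=True)*Rn.from_euler('x',180+tilt,degrees=True)
    p=T-R.apply(pc+0.28*Rc.apply([0,0,-1]))
    manip.reach(p,R.as_euler('xyz',degrees=True)); manip.wait(0.2)
    f=manip.grab_frame("wrist"); W.append(f); cv2.imwrite(f"pics/w{i+1}.png",f["pixels"][:,:,::-1])
    print(manip.read_state()["time_s"],f["position"])
pickle.dump(W,open("W.pkl","wb"))
E
```

```text
2.3833 [0.54382837 0.3435931  0.36070532]
3.6583 [0.34929689 0.23019139 0.36091345]
```

```bash
sleep 1
```

```text
(no output)
```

View pics/w1.png

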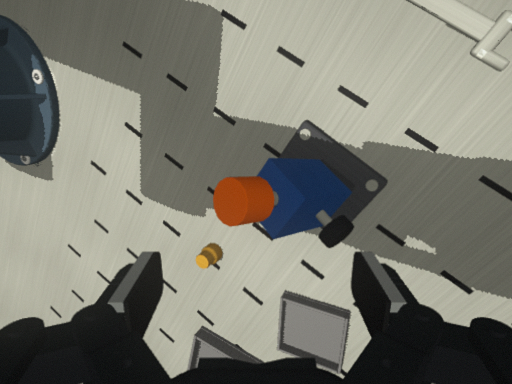

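View pics/w2.png

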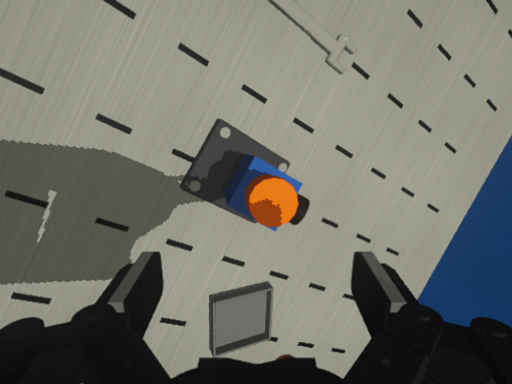

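w1 shows the cap at (243,201), the block at (305,197), the black knob at (336,231) and the stand corners near (307,121) and (386,182). w2 looks almost down the axis, with the cap at (273,201) and stand corners at (220,120) and (182,187). I'll enlarge both.

```bash
python3 - <<'E'
import pickle; from h import *
W=pickle.load(open("W.pkl","rb"))
for i,(f,(x,y,w,h)) in enumerate(zip(W,[(205,110,190,145),(170,110,150,135)])):
    p=f["pixels"][y:y+h,x:x+w,::-1]; p=cv2.resize(p,None,fx=4,fy=4,interpolation=cv2.INTER_CUBIC); p=np.clip(p.astype(float)*1.6,0,255).astype(np.uint8); cv2.imwrite(f"pics/w{i+1}z.png",p)
    for nm,a in dict(o=(0,14,150,255,80,255),b=(105,125,100,255,20,255)).items():
        for s,c,m in blobs(f,*a,amin=200):
            r=cv2.minAreaRect(np.argwhere(m)[:,::-1].astype(np.float32)); print(i,nm,s.tolist(),c.round(1),cv2.boxPoints(r).round(1).tolist())
E
```

```text
0 o [213, 177, 61, 49, 2503] [242.7 199.9] [[213.0, 177.0], [273.0, 177.0], [273.0, 225.0], [213.0, 225.0]]
0 b [258, 158, 94, 81, 4781] [301.  193.8] [[257.0, 158.89999389648438], [348.6000061035156, 153.1999969482422], [353.6000061035156, 233.0], [262.0, 238.6999969482422]]
1 o [245, 175, 54, 52, 1732] [270.5 202.5] [[236.89999389648438, 214.3000030517578], [254.10000610351562, 168.39999389648438], [304.8999938964844, 187.5], [287.70001220703125, 233.39999389648438]]
1 b [417, 136, 95, 192, 9630] [478.2 256.8] [[417.0, 136.0], [511.0, 136.0], [511.0, 327.0], [417.0, 327.0]]
1 b [224, 155, 78, 65, 1505] [250.4 181.2] [[218.5, 200.10000610351562], [246.60000610351562, 150.89999389648438], [302.29998779296875, 182.6999969482422], [274.20001220703125, 232.0]]
```

```bash
sleep 1
```

```text
(no output)
```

View pics/w1z.png

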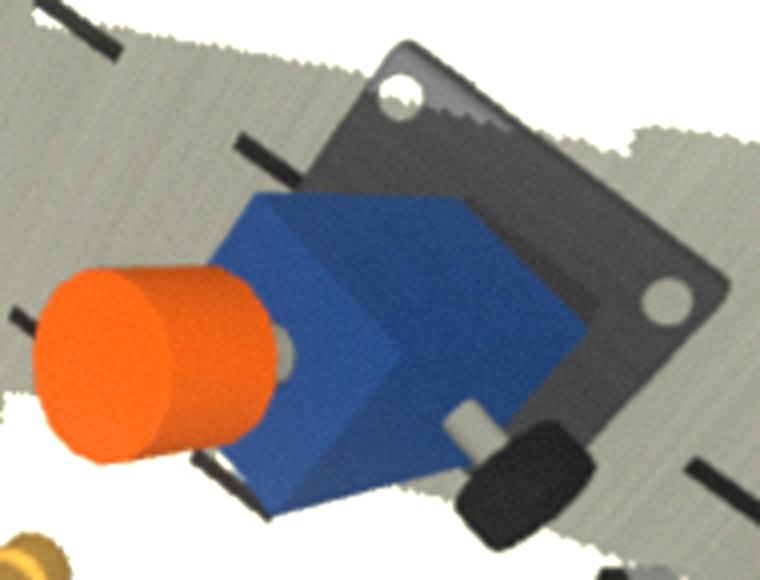

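View pics/w2z.png

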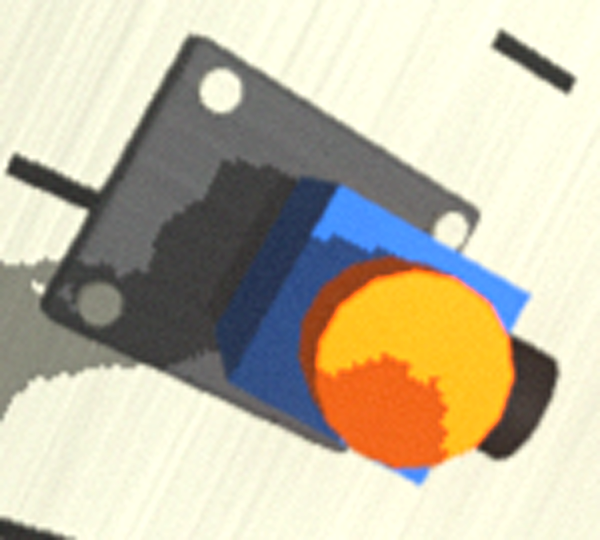

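Block top-face corners are visible in both crops. In w1z they are A(258,192), B(402,357) and C(270,516). In w2z they are A(340,185), B(528,296), C(422,484) and D(232,378), with the knob on the BC side. I'll triangulate these.

```bash
python3 - <<'E'
import pickle; from h import *
W=pickle.load(open("W.pkl","rb")); F=pickle.load(open("F.pkl","rb"))
a=lambda u,v:[205+(u+.5)/4-.5,110+(v+.5)/4-.5]; b=lambda u,v:[170+(u+.5)/4-.5,110+(v+.5)/4-.5]
P1={'A':a(258,192),'B':a(402,357),'C':a(270,516)};P2={'A':b(340,185),'B':b(528,296),'C':b(422,484),'D':b(232,378)}
X={}
for k in P1:
    x,r=tri(W,[P1[k],P2[k]]);X[k]=x;print(k,x.round(4),np.round(r,4))
A,B,C=X['A'],X['B'],X['C']
print("AB",np.linalg.norm(A-B),"BC",np.linalg.norm(C-B),"AC",np.linalg.norm(A-C),"mouth",(A+C)/2)
z=np.cross(C-B,A-B);z/=np.linalg.norm(z);z*=np.sign(z[2]);print("normal",z,"tilt",np.degrees(np.arccos(z[2])),"az from -x",np.degrees(np.arctan2(-z[1],-z[0])))
for nm,d in(("BC",B-C),("AB",A-B)):
    print(nm,d.round(4),np.degrees(np.arctan2(d[1],d[0])))
# bottom corners in w1: below A and B
o,d1=ray(W[0],[a(460,198),a(585,328)]); 
# stand top corners z~0.014 
print(onz(W[0],[a(405,42),a(730,287)],0.014).round(4),onz(W[1],[b(195,38),b(480,215),b(45,308)],.014).round(4))
# cap
c1=[242.9,200.6];
x,r=tri([F["scene"],F["side"]],[[346.7,198.7],[196.3,148.7]]);print("cap ext",x)
E
```

```text
A [0.4827 0.2343 0.1042] [0.0001 0.0001]
B [0.5292 0.2312 0.1213] [0.0001 0.0001]
C [0.5259 0.1828 0.1229] [0. 0.]
AB 0.04968701322073211 BC 0.04861608212306124 AC 0.06986232525168047 mouth [0.50429699 0.20853715 0.11353392]
normal [-0.34297332  0.0533606   0.93782832] tilt 20.310008696361628 az from -x -8.843314856214434
BC [ 0.0033  0.0485 -0.0016] 86.14152093721887
AB [-0.0465  0.0031 -0.0172] 176.20847748108338
[[0.475  0.2561 0.014 ]
 [0.5799 0.2508 0.014 ]] [[0.4698 0.2528 0.014 ]
 [0.5785 0.2476 0.014 ]
 [0.4654 0.1685 0.014 ]]
cap ext [0.49021887 0.21005441 0.14492701]
```

The block edges come out at 49.7 and 48.6 mm (50 expected), the tilt at 20.3° (20 expected) and the mouth height at 0.1135 (0.115 expected). The edge azimuths of 176.1–177.2° agree with the stand. I'll use mouth (0.5043,0.2085,0.115) and azimuth 176.5°. Now I'll grasp the cap.

```bash
cat >> h.py <<'E'
M=np.array([0.5043,0.2085,0.115]); az=np.radians(176.5); t=np.radians(20)
AX=np.array([np.sin(t)*np.cos(az),np.sin(t)*np.sin(az),np.cos(t)])
HY=np.cross([0,0,1],AX);HY/=np.linalg.norm(HY)
def tool(sgn):
    y=sgn*HY; zt=-AX; return Rn.from_matrix(np.c_[np.cross(y,zt),y,zt]).as_euler('xyz',degrees=True)
def gp(s): return M+(s-0.008)*AX   # TCP for grasp point s above mouth
E
python3 - <<'E'
from station import manip
from h import *
s=manip.read_state(); print(s["joints"].round(1),s["time_s"],AX)
for g in(1,-1):
    for d in (.037,.12): 
        q=manip.ik(gp(d),tool(g)); print(g,d,tool(g).round(1),None if q is None else np.round(q,1))
E
```

```text
[ 14.2   2.6 120.4  12.1  33.5 -24.5] 3.6583 [-0.34138221  0.02087983  0.93969262]
1 0.037 [180.  -20.   -3.5] [ 21.9  20.7 113.4 -17.7  28.9 129.7]
1 0.12 [180.  -20.   -3.5] [ 23.6  11.1 112.9 -14.3  39.  126.9]
-1 0.037 [180.   20.  176.5] [ 21.9  20.7 113.4 -17.7  28.9 -50.3]
-1 0.12 [180.   20.  176.5] [ 23.6  11.1 112.9 -14.3  39.  -53.1]
```

```bash
python3 - <<'E'
from station import manip
from h import *
manip.reach(gp(.115),tool(-1)); manip.wait(.1)
f=manip.grab_frame("wrist"); cv2.imwrite("pics/pre.png",f["pixels"][:,:,::-1])
print(proj(f,[M,M+.017*AX,M+.049*AX]).round(1)); s=manip.read_state();print(s["time_s"],s["tool_pos"]-gp(.115),s["contact_force"])
E
```

```text
[[258.  192.1]
 [258.1 199.8]
 [258.3 217.7]]
4.35 [-0.00026381 -0.00063259  0.00031665] [-0.10291372 -0.3019401   1.11155065]
```

```bash
sleep 1
```

```text
(no output)
```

View pics/pre.png

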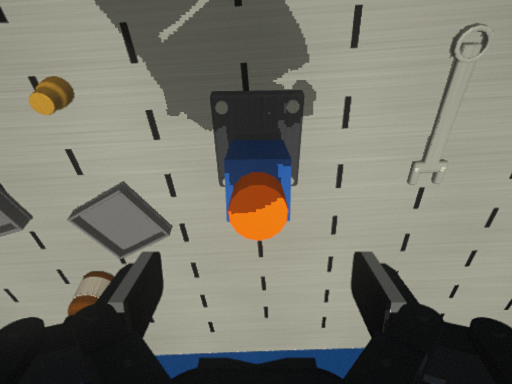

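The view is symmetric about column 258. The cap top is at about (258,212) against (258,218) predicted, so the jaws are centred. Now I'll grip the cap and lift it along the axis.

```bash
python3 - <<'E'
from station import manip
from h import *
manip.movel(gp(.037),feed=.08)
s=manip.read_state(); print("at",s["time_s"],s["contact_force"].round(2),s["opening"])
manip.grip(0.036,effort=25)
s=manip.read_state(); print("grip",s["time_s"],s["contact_force"].round(2),s["opening"])
manip.movel(gp(.095),feed=.05)
s=manip.read_state(); print("lift",s["time_s"],s["contact_force"].round(2),s["opening"])
f=manip.grab_frame("wrist"); cv2.imwrite("pics/l1.png",f["pixels"][:,:,::-1])
f=manip.grab_frame("scene"); cv2.imwrite("pics/l2.png",cv2.resize(f["pixels"][150:280,280:420,::-1],None,fx=4,fy=4,interpolation=cv2.INTER_CUBIC))
E
```

```text
at 5.475 [-0.14  0.56  0.1 ] 0.08531988936553155
grip 6.0 [-2.89  0.17  4.86] 0.036627514895372644
lift 7.3083 [ 0.08 -0.51 -0.39] 0.036486677320311973
```

```bash
sleep 1
```

```text
(no output)
```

View pics/l1.png

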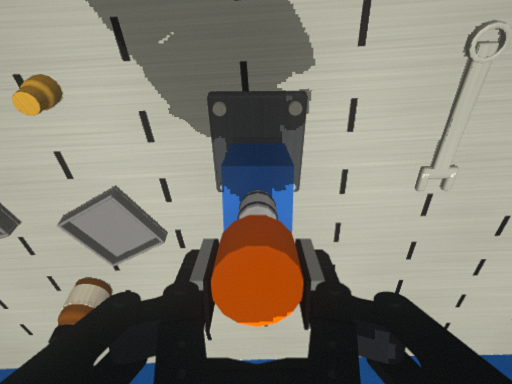

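View pics/l2.png

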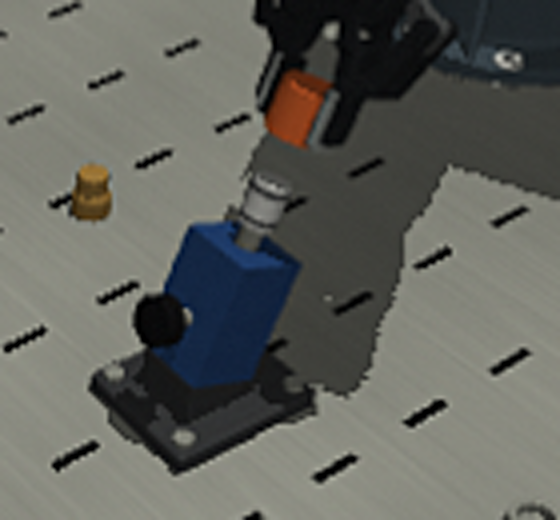

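The cap is in the jaws and the steel plunger is still seated (its collar is at the mouth in the scene crop). Next I'll move it to the large grey tray.

```bash
python3 - <<'E'
from station import manip
from h import *
manip.movel(gp(.095)+[0,0,.06],feed=.15)
s=manip.read_state(); best=None
for y in (17,107,-163,-73):
    q=manip.ik([.576,-.160,.16],[180,0,y])
    if q is not None:
        d=np.abs(np.array(q)-s["joints"]).max(); print(y,np.round(q))
        if best is None or d<best[0]: best=(d,y)
y=best[1]; manip.reach([.576,-.160,.18],[180,0,y]); manip.movel([.576,-.160,.09],feed=.12)
manip.wait(.1); s=manip.read_state(); print(y,s["time_s"],s["opening"],s["contact_force"].round(2))
f=manip.grab_frame("wrist"); cv2.imwrite("pics/t1.png",f["pixels"][:,:,::-1])
f=manip.grab_frame("scene"); cv2.imwrite("pics/t2.png",cv2.resize(f["pixels"][120:250,160:320,::-1],None,fx=4,fy=4,interpolation=cv2.INTER_CUBIC))
E
```

```text
17 [-20.  30.  92.  -0.  58.  53.]
107 [-20.  30.  92.   0.  58. -37.]
-163 [ -20.   30.   92.    0.   58. -127.]
-73 [-20.  30.  92.  -0.  58. 143.]
107 10.4167 0.036229064436587036 [-0.31 -0.05 -0.18]
```

```bash
sleep 1
```

```text
(no output)
```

View pics/t1.png

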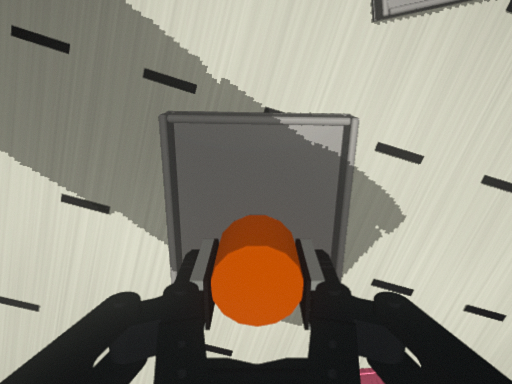

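View pics/t2.png

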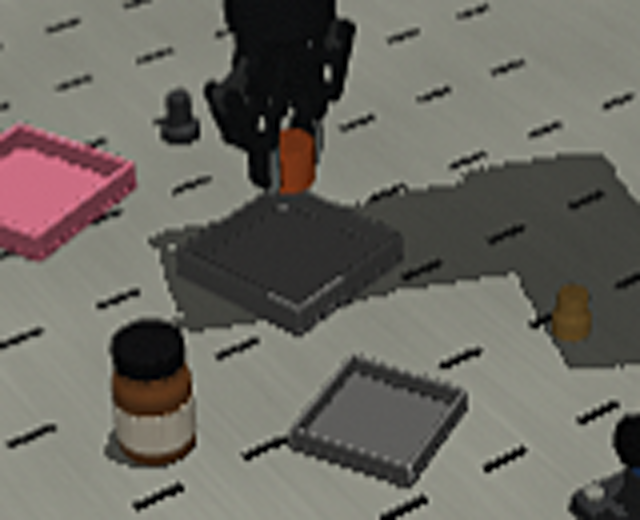

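The wrist view shows the tray's far rim from (161,114) to (357,117), with the cap over it. I'll check the centre against that rim, then lower and release.

```bash
python3 - <<'E'
from station import manip
from h import *
f=manip.grab_frame("wrist")
q=onz(f,[(161,114),(357,117)],.024); e=q[1]-q[0];L=np.linalg.norm(e); m=q.mean(0)
n=np.cross(e/L,[0,0,1]); cam=np.array(f["position"]); n*=-1 if np.dot(n[:2],([.576,-.16]-m[:2]))<0 else 1
c=m+.06*n; print("side",L,"centre",c.round(4))
if abs(L-.12)<.008 and np.linalg.norm(c[:2]-[.576,-.16])<.02:
    o=[180,0,107]; x,y=c[:2]
    manip.movel([x,y,.06],feed=.12); manip.movel([x,y,.027],feed=.05)
    s=manip.read_state(); print(s["time_s"],s["contact_force"].round(2))
    manip.grip(.055); manip.wait(.2); manip.movel([x,y,.11],feed=.1)
    s=manip.read_state(); print(s["time_s"],s["contact_force"].round(2))
    f=manip.grab_frame("wrist"); cv2.imwrite("pics/t3.png",f["pixels"][:,:,::-1])
    for b in blobs(f,0,14,150,255,80,255,amin=200): print(b[0],onz(f,[b[1]],.03))
E
```

```text
side 0.11465332143175933 centre [ 0.5771 -0.1598  0.024 ]
11.775 [-0.2  -1.17  0.02]
13.275 [-0.44  0.71 -0.97]
[ 230  167   56   64 2845] [[ 0.57634441 -0.15618534  0.03      ]]
```

```bash
sleep 1
```

```text
(no output)
```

View pics/t3.png

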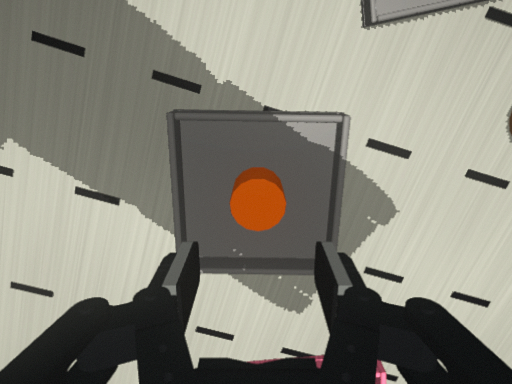

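The cap stands upright in the tray at about (258,205), let go, and projects to (0.576,-0.156). Now I'll go back above the plunger.

```bash
python3 - <<'E'
from station import manip
from h import *
import pickle
manip.movel([.577,-.160,.2],feed=.2)
manip.reach(gp(.11)+[0,0,.04],tool(-1)); manip.movel(gp(.1),feed=.15); manip.wait(.2)
f=manip.grab_frame("wrist"); cv2.imwrite("pics/p1.png",f["pixels"][:,:,::-1])
pickle.dump(f,open("p1.pkl","wb"))
cv2.imwrite("pics/p1z.png",cv2.resize(f["pixels"][80:260,180:340,::-1],None,fx=4,fy=3.3,interpolation=cv2.INTER_CUBIC) if 0 else cv2.resize(f["pixels"][110:260,180:340,::-1],None,fx=4,fy=4,interpolation=cv2.INTER_CUBIC))
s=manip.read_state(); print(s["time_s"],(s["tool_pos"]-gp(.1)).round(4),s["contact_force"].round(2))
print(proj(f,[M,M+.014*AX,M+.044*AX]).round(1))
E
```

```text
16.1083 [0.0004 0.0001 0.0009] [ 0.19 -0.94  0.52]
[[257.2 197. ]
 [257.3 204. ]
 [257.4 222.2]]
```

```bash
sleep 1
```

```text
(no output)
```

View pics/p1z.png

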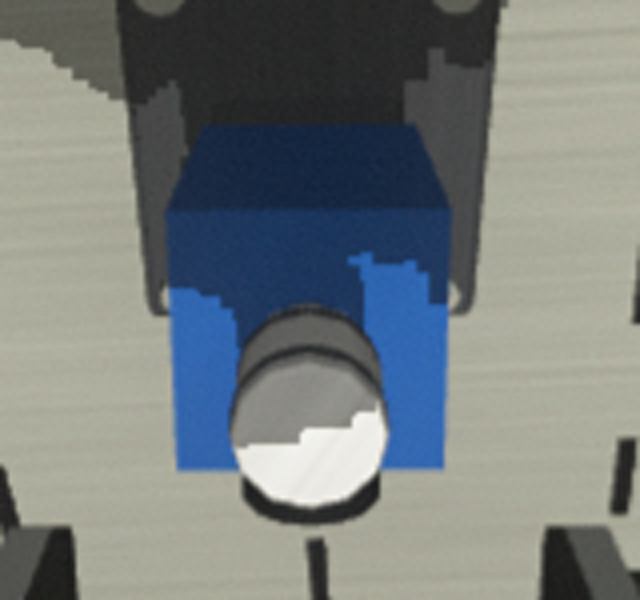

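The top-face centre is at (257.2,194) against (257,197) predicted, and the knob top is at (257.2,217) against (257,222). So the jaw direction (columns) is exact. The 2–3 mm offset runs along the pad width, where it doesn't matter. I'll grip gently and read the side force before pulling.

```bash
python3 - <<'E'
from station import manip
from h import *
def st(n):
    manip.wait(.15)
    F=np.mean([(manip.wait(.03),manip.read_state()["contact_force"])[1] for _ in range(6)],0); s=manip.read_state()
    print(n,round(s["time_s"],2),"F ax,hy,x:",np.round([F@AX,F@HY,F@np.cross(HY,AX)],2),"s",round(float((s["tool_pos"]-M)@AX+.008),4),"op",round(s["opening"],4))
st("pre"); manip.movel(gp(.031),feed=.07); st("at"); manip.grip(.022,effort=20); st("grip")
E
```

```text
pre 16.46 F ax,hy,x: [-0.14  0.18 -0.09] s 0.1001 op 0.055
at 17.94 F ax,hy,x: [ 0.1  -0.09  0.08] s 0.0311 op 0.0552
grip 18.67 F ax,hy,x: [ 2.68 -0.96  0.58] s 0.0311 op 0.0235
```

The side force is only 1 N. I'll draw in small steps, watching the force.

```bash
python3 - <<'E'
from station import manip
from h import *
def st(n):
    manip.wait(.1)
    F=np.mean([(manip.wait(.03),manip.read_state()["contact_force"])[1] for _ in range(5)],0); s=manip.read_state()
    L=[F@AX,F@HY,F@np.cross(HY,AX)]
    print(n,round(s["time_s"],2),"F ax,hy,x:",np.round(L,2),"s",round(float((s["tool_pos"]-M)@AX+.008),4),"op",round(s["opening"],4)); return L
for d in (.004,.010,.016,.022):
    manip.movel(gp(.031+d),feed=.02); L=st(d)
    if max(abs(L[1]),abs(L[2]))>6 or L[0]<-12: print("STOP");break
f=manip.grab_frame("wrist"); cv2.imwrite("pics/d1.png",cv2.resize(f["pixels"][90:350,150:370,::-1],None,fx=2.3,fy=2.3,interpolation=cv2.INTER_CUBIC))
E
```

```text
0.004 19.28 F ax,hy,x: [-0.78 -0.38 -0.69] s 0.035 op 0.0232
0.01 20.0 F ax,hy,x: [-1.19 -0.37 -0.23] s 0.041 op 0.0232
0.016 20.72 F ax,hy,x: [-1.22 -0.05  0.47] s 0.047 op 0.0235
0.022 21.43 F ax,hy,x: [-1.66 -0.12  0.65] s 0.053 op 0.0236
```

```bash
sleep 1
```

```text
(no output)
```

View pics/d1.png

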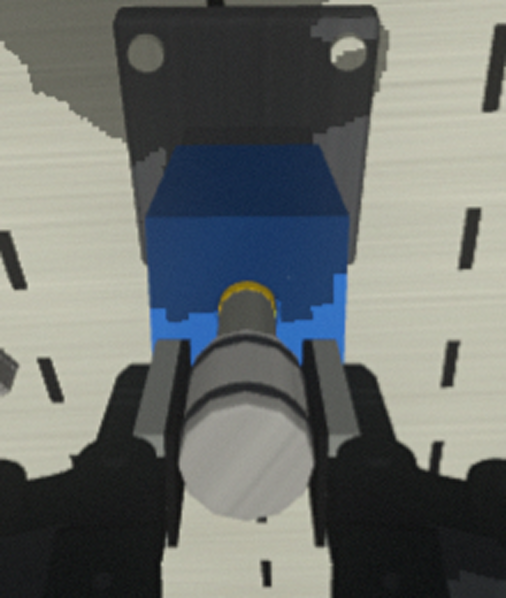

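The plunger is coming up without side load, and the first few millimetres of yellow show at the mouth, crop (248,290). That agrees with 22 mm drawn (yellow starts at 18). I'll continue to 38 mm.

```bash
python3 - <<'E'
from station import manip
from h import *
def st(n):
    manip.wait(.1)
    F=np.mean([(manip.wait(.03),manip.read_state()["contact_force"])[1] for _ in range(5)],0); s=manip.read_state()
    L=[F@AX,F@HY,F@np.cross(HY,AX)]
    print(n,round(s["time_s"],2),"F ax,hy,x:",np.round(L,2),"s",round(float((s["tool_pos"]-M)@AX+.008),4),"op",round(s["opening"],4)); return L
for d in (.028,.033,.038):
    manip.movel(gp(.031+d),feed=.02); L=st(d)
    if max(abs(L[1]),abs(L[2]))>6 or L[0]<-12: print("STOP");break
for n,(x,y,w,h,k) in dict(wrist=(150,90,220,260,2.3),scene=(280,150,140,130,4),side=(160,120,80,80,6)).items():
    f=manip.grab_frame(n); cv2.imwrite(f"pics/e_{n}.png",cv2.resize(f["pixels"][y:y+h,x:x+w,::-1],None,fx=k,fy=k,interpolation=cv2.INTER_CUBIC))
    if n=="scene": cv2.imwrite("pics/e_tray.png",cv2.resize(f["pixels"][140:250,150:320,::-1],None,fx=4,fy=4))
E
```

```text
0.028 22.2 F ax,hy,x: [-1.7   0.32  0.45] s 0.0589 op 0.0232
0.033 22.87 F ax,hy,x: [-1.68  0.12  0.23] s 0.0639 op 0.0238
0.038 23.53 F ax,hy,x: [-1.61  0.15  0.84] s 0.069 op 0.0227
```

```bash
sleep 1
```

```text
(no output)
```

View pics/e_wrist.png

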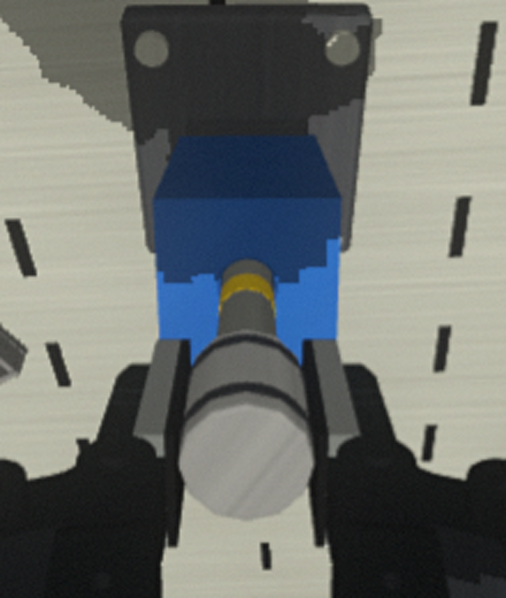

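View pics/e_scene.png

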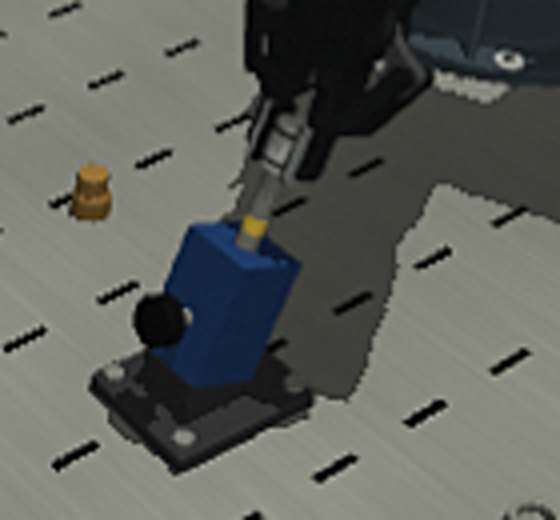

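View pics/e_tray.png

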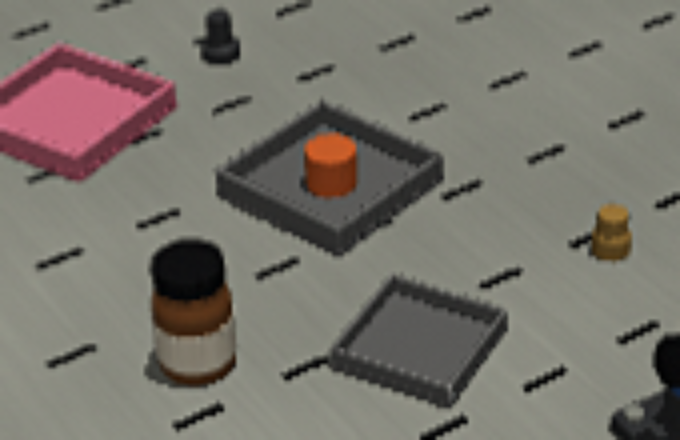

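The whole yellow band shows, at wrist crop (247,285), with steel shank below it down to the mouth and no red. The cap sits in the large grey tray and the forces are small, so I'm handing in.

```bash
python3 - <<'E'
from station import manip
manip.wait(.3); s=manip.read_state(); print(s["time_s"],s["contact_force"].round(2),s["opening"],abs(s["qd"]).max())
print(manip.job_done())
E
```

```text
23.9833 [-0.45 -0.71 -1.56] 0.02321137995563679 0.06230502339301597
the job is handed in; nothing more can be done
None
```

The job is handed in at about 24 s of the 58 s allowed. I took the cap off along the bore's axis and set it upright, let go, in the large grey tray. I then drew the plunger about 38 mm along the axis and left it held still in the gripper.

**Last checks:**
- **Plunger:** the whole yellow band shows with steel below it and no red. The side force read at the wrist stayed under about 1 N throughout the draw. The jaws hold the knob at 23.2 mm opening against its 24 mm diameter.
- **Cap:** it is in the tray, roughly at its centre.
- **Bystanders:** the nut, oil jar and coupling look unmoved in the last pictures. I did not check the spanner's whole position there, but the arm never went near it.

**Disagreements:**
- The scene and side cameras put the tray about 20 mm apart in y. I used the average, and a wrist view confirmed it to about 1 mm.
- Wrist predictions of the bore's mouth and the knob were 2–3 mm off along the pads' width, which did not affect the grasp.

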